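# Hold the preamp cover over its screw holes

### The arm

A 6-joint arm with a two-finger parallel gripper is mounted at the origin on the work surface. World frame = base frame: x ahead of the robot, y to its left, z up, the work surface at z = 0. Lengths are in m, angles in rad, forces in N, time in s.
With the tool pointing down it reaches from about 0.35 to 0.85 m from the base axis. Payload 8.1 kg.
Tool frame: the origin (TCP) lies on the centre line of the jaws, within the pads' length; the fingertips stand robot.finger_overhang ahead of it and the grasp point (between the pads) lies 5 mm behind it (robot.finger_overhang is the distance from the TCP to the fingertips, in m); z points along the fingers, y is the direction in which the jaws open and shut (so a half turn about z gives the same grasp; the last joint's range is limited). The gripper opens to 93 mm and grips with 3 to 60 N. Pads are 15 mm wide; open, the fingers measure 128 mm over their backs; the gripper's body (75 mm by 188 mm) begins 65 mm behind the grasp point.
Start: joints at [-1.199, 0.13, 1.488, -0, 1.523, -0.085], TCP at [0.265, -0.538, 0.233] pointing down, gripper open.
Joint ranges: [-2.96, 2.96], [-0.89, 2.26], [0.02, 2.5], [-1.34, 4.48], [0, 2.73], [-2.66, 2.66]. Speed limits (rad/s): [2.39, 2.39, 2.79, 3.14, 3.14, 3.14].

### API

Orientations are given as a rotation vector (axis times angle).
In Python, from plant import robot gives the robot as it stands. The module is installed in compiled form; this text tells all that it offers.
- The arm moves only by the tool carry_out, never from a script. Its argument "commands" is a list that holds one entry, the list of rows, each a list of 4 numbers: the shift along the tool's x, y, z in cm, then the turn about the tool's z in degrees. In form: [[[tx, ty, tz, roll], ...]]. A call has 1 to 20 rows; each row shifts and turns the commanded pose from where the row before left it, along the tool's axes as they then stand; what a row does not reach is not made up. A row lasts 1/12 s, in which the tool goes at most 41.7 mm and 7.16 degrees, less where a joint would pass 70% of its speed; a pose out of reach is approached as far as the arm can. A call is refused whole if a number of a shift passes 4.17 or a number of a turn 7.16, either way. A call with a gripper value outside its range is refused whole. "claw" is the finger opening in cm, from 0 to 9.3, set as the call begins (left out, the last holds). The fingers move at their own pace and stop on an object; "grip_force" is the grip in N (left out, the last holds). Time passes only in rows, so rows that do not move let the fingers close. It gives the time, the measured TCP pose, the force and the opening at its end, in the units of the state.
- robot.read_state(): the state, without advancing time (a new reading comes with each control period).
- robot.read_camera(name): name is "scene" or "top"; returns the picture (400x640x3 uint8, red, green, blue); there is no depth.
- robot.camera_params(name): a dict with "mtx" (3x3 intrinsics, pixels), "R" (3x3) and "t" (3): a world point X has camera coordinates R X + t. Camera axes: x right, y down, z forward; pixel columns grow to the right and rows downward; lengths in m; the calibration is good to about 2 mm. A picture is of the moment at which its call begins. camera_params takes no time and is no camera call.
- robot.close_job(): hands the job in, once; it reports no verdict.
The state is a dict: "t": time; "q": joint angles; "dq": joint speeds; "joint_torque": joint torques, N m; "tool_pos": TCP position; "orientation": TCP orientation; "force": force on the tool from outside, world axes, zero at the start; "wrist_torque": the same for the moment, N m; "opening": finger opening in m.
Only numpy, scipy, OpenCV 4.12 (cv2) and the standard library are available. Lean on these libraries where they do the work, as an engineer would, in place of code of your own. Each camera call takes 0.05 s, during which the arm holds its last target.

### The job

Slide the aluminium cover plate out of its plywood holder by its handle, and hold it level about 15 mm above the rim of the open preamp box, each of its three holes centred over the matching threaded hole, so that I can start the screws. Do not let the cover touch the box, leave everything else where it stands, and finish while still holding the cover there, steady, in the gripper.

Things in the scene. Friction and masses are not known exactly. Their poses are not given: they have to be found in the camera images.
- holder: fixed plywood holder that stores the cover, 170 x 136 mm, 23 mm high, left or right of the middle; origin at the centre of its underside, x to its back, z up. Floor 10 mm above the table; lips on two side rails (x -28 to +72 mm) overhang the cover's long edges by 10 mm; closed at the back, open at the front (-x), so the cover comes out only by sliding along -x
- holder_mouth (a point): middle of the holder's open mouth, where the lips begin: x = -28 mm, 12 mm above the table. Lips span heights 18 to 23 mm, 80 mm apart; rails 106 mm apart (3 mm play each side of the cover, 4 mm above it). The cover is free of the lips once its rear edge has passed here (its centre 98 mm in front of the holder's centre)
- cover: loose aluminium plate 140 x 100 x 4 mm, about 0.26 kg, with three 13 mm through holes: two at one short end, one in the middle of the other, and a bar handle on top. Origin at the centre of the plate's underside; its x axis points to the end with the two holes, z up. At the start it lies flat on the holder's floor, two-hole end to the back
- cover_handle (a point): centre of the black bar handle on the cover's middle, 37 mm above the plate's underside; axes as the cover's. The bar is 70 mm long along x, 14 mm thick along y, 18 mm high, on two posts at its ends (x = +-30 mm), its underside 24 mm above the plate
- preamp: fixed open-topped aluminium box 140 x 100 mm on a 170 x 130 mm plywood foot, rim 68 mm above the table, left or right of the middle. Three 16 mm posts inside, flush with the rim, have 5 mm threaded holes in the cover's pattern. Origin at the centre of the foot's underside; its x axis points to the end with the two holes, z up, three sockets on the other end
- hole_a (a point): centre of a hole of the cover at the plate's underside, two-hole end, +y side: (57, 37) mm from the centre
- hole_b (a point): centre of a hole of the cover at the plate's underside, two-hole end, -y side: (57, -37) mm from the centre
- hole_c (a point): centre of a hole of the cover at the plate's underside, single-hole end: (-57, 0) mm from the centre
- thread_a (a point): mouth of a threaded hole of the box, level with the rim, +y post of the two-hole end; belongs under hole_a
- thread_b (a point): mouth of a threaded hole of the box, level with the rim, -y post of the two-hole end; belongs under hole_b
- thread_c (a point): mouth of a threaded hole of the box, level with the rim, post of the single-hole end; belongs under hole_c
- mic_mid: microphone on a small tripod, about 125 mm tall, feet on a 105 mm circle; stands between the box and the holder, towards the back. Bystander; origin at the centre of its underside
- mic_side: second such microphone on a tripod, out to the right side. Bystander; origin at the centre of its underside
- screw_dish: small round steel dish, 60 mm across, 22 mm high, between the box and the holder. Bystander; origin at the centre of its underside
- screwdriver: screwdriver, 170 mm long, lying at the left side. Bystander
- empty_pot: empty terracotta pot, 84 mm across, 75 mm tall, at the left side. Bystander; origin at the centre of its underside
- feed_bottle: closed grey jar, 56 mm across, 120 mm tall, at the right side. Bystander; origin at the centre of its underside
- ply_offcut: plywood offcut 80 x 60 x 18 mm lying flat near the robot. Bystander; origin at the centre of its underside
Things that resemble listed ones, but are neither listed nor needed, are in the scene too. What is shaped like the cover but blue or purple is not meant.

How it is judged:
On the way:
1. the cover has been slid out of the holder along its guides (x of cover in the frame of holder below -0.09 m and y of cover in the frame of holder between -0.03 and 0.03 m and z of cover in the frame of holder below 0.05 m).
At the end, for the whole second after the job is handed in: the cover is held in the fingers, still (under 20 mm/s), level within 0.09 rad, each of its holes within 4 mm horizontally of its threaded hole, the underside at every hole 5 to 30 mm above the box's rim, touching neither box nor holder (horizontal distance between hole_a and thread_a below 0.004 m and z of hole_a in the frame of preamp between 0.073 and 0.098 m and horizontal distance between hole_b and thread_b below 0.004 m and z of hole_b in the frame of preamp between 0.073 and 0.098 m and horizontal distance between hole_c and thread_c below 0.004 m and z of hole_c in the frame of preamp between 0.073 and 0.098 m and angle between cover's own z axis and vertical below 0.09 rad and linear speed of cover below 0.02 m/s and contact force between cover and the fingers above 1 N and contact force between cover and preamp below 0.1 N and contact force between cover and holder below 0.1 N); the arm keeps its last pose, push and grip.
It fails at once if the cover touched the box (contact force between cover and preamp above 1 N).
It fails at once if a bystander was moved by more than 20 mm (distance of any of mic_mid, mic_side, screw_dish, screwdriver, empty_pot, feed_bottle, ply_offcut from where it was at the start of the episode above 0.02 m).
It also fails if it takes over 51 s, if anything falls off the work surface, if the arm or the gripper's body presses on something with over 40 N, if the wrist force passes 120 N, or if a joint passes its speed limit or range.

## Working session

There is one attempt and no reset: what is moved stays moved. The work goes in short steps, Python scripts to look and compute and a tool call to move; the robot and the scene stay as the last step left them, time stands still between calls to the robot, and variables do not carry over. Pictures are saved under pics/ and viewed, and the job is handed in when it is done.

Besides the shell and the picture viewer there is one more tool, called after "Call:" as name(argument=value, ...), one argument or row to a line, values as JSON. carry_out: Moves the arm, as the interface text tells. Its arguments: {"type":"object","properties":{"commands":{"type":"array","items":{"type":"array","items":{"type":"array","items":{"type":"number"}}}},"claw":{"type":"number"},"grip_force":{"type":"number"}},"required":["commands"]}

```bash
mkdir -p pics; python3 - <<'E'
from plant import robot
import cv2
print(robot.read_state(), robot.finger_overhang)
for n in ("scene","top"):
    im=robot.read_camera(n); cv2.imwrite(f"pics/{n}0.png",im[:,:,::-1])
    p=robot.camera_params(n); print(n,p)
E
```

```text
{'t': 0.0, 'q': array([-1.19941947e+00,  1.31160316e-01,  1.48924967e+00, -1.85158693e-05,
        1.52295695e+00, -8.53877315e-02]), 'dq': array([ 1.10900953e-03, -1.21855297e-03, -7.43297894e-05, -1.27035750e-03,
       -2.01380112e-04,  6.74154298e-04]), 'joint_torque': array([ 2.32472106e-03, -5.59826875e+01, -4.91764104e+01,  7.71327596e-02,
        3.53299279e-02, -1.77747643e-04]), 'tool_pos': array([ 0.26445982, -0.53799559,  0.23160417]), 'orientation': array([-3.05830946e+00, -7.10867604e-01,  4.25689278e-04]), 'force': array([-0.50063989, -0.1795146 ,  0.21785422]), 'wrist_torque': array([-0.01664406, -0.01323142, -0.01238269]), 'opening': 0.09296339838883029} 0.014
scene {'mtx': array([[391.87548126,   0.        , 322.04907662],
       [  0.        , 391.87548126, 202.14165053],
       [  0.        ,   0.        ,   1.        ]]), 'R': array([[ 0.67517324,  0.73765457, -0.00261409],
       [ 0.5591186 , -0.5140649 , -0.65047957],
       [-0.48117304,  0.43772481, -0.75951926]]), 't': array([-0.38440567, -0.1867273 ,  1.44013798])}
top {'mtx': array([[365.08719474,   0.        , 317.37078378],
       [  0.        , 365.08719474, 200.92709103],
       [  0.        ,   0.        ,   1.        ]]), 'R': array([[ 0.01635856, -0.99982905, -0.00861846],
       [-0.9952504 , -0.01545516, -0.09611333],
       [ 0.0959637 ,  0.0101498 , -0.99533309]]), 't': array([0.05380216, 0.48948972, 1.06786744])}
```

View pics/scene0.png

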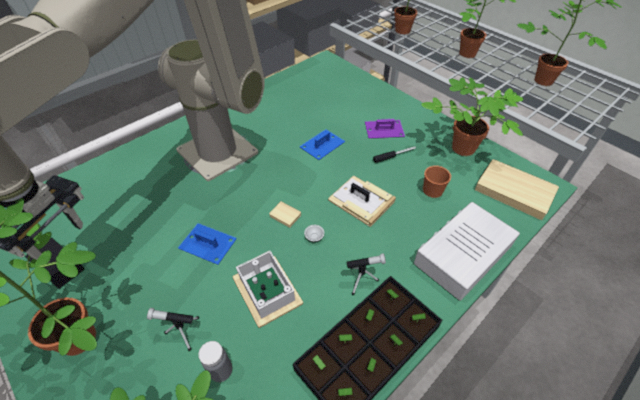

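View pics/top0.png

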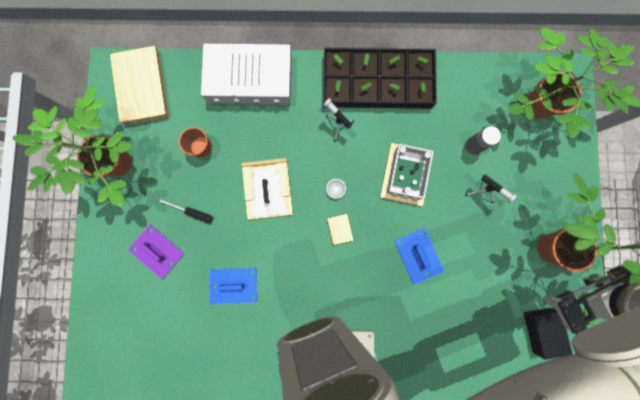

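Top view: the holder with the cover is near (267,189), the box near (409,174), the dish near (336,188) and mic_mid near (338,115). I'll zoom in.

```bash
python3 - <<'E'
import cv2,numpy as np
t=cv2.imread("pics/top0.png"); s=cv2.imread("pics/scene0.png")
a=cv2.resize(t[150:230,227:307],None,fx=5,fy=5,interpolation=cv2.INTER_CUBIC)
b=cv2.resize(t[135:215,370:450],None,fx=5,fy=5,interpolation=cv2.INTER_CUBIC)
cv2.imwrite("pics/z1.png",np.hstack([a,b]))
a=cv2.resize(s[165:235,320:400],None,fx=5,fy=5,interpolation=cv2.INTER_CUBIC)
b=cv2.resize(s[245:325,225:305],None,fx=5,fy=5,interpolation=cv2.INTER_CUBIC)
cv2.imwrite("pics/z2.png",np.hstack([a,b[:350]]))
E
```

```text
(no output)
```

View pics/z1.png

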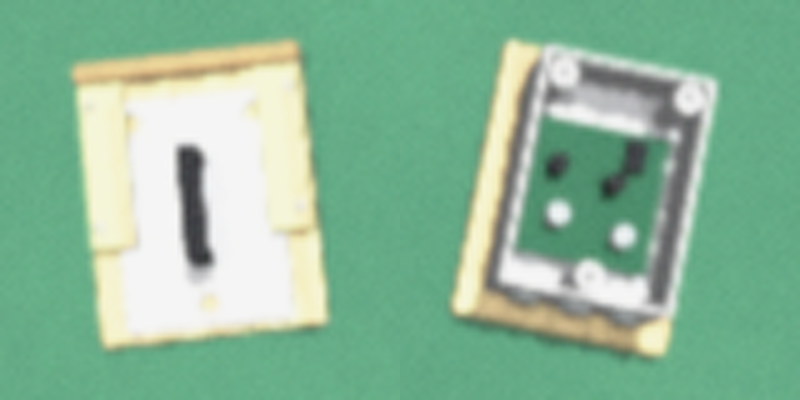

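View pics/z2.png

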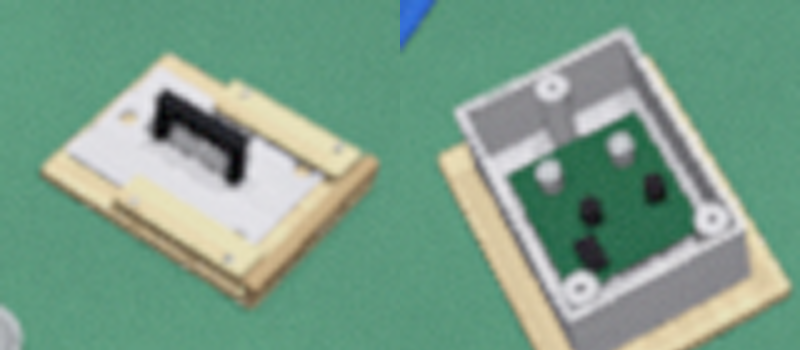

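```bash
cat > h.py <<'E'
import numpy as np, cv2
from scipy.optimize import least_squares
from plant import robot
def proj(n,X):
    p=robot.camera_params(n); X=np.atleast_2d(X)
    c=X@p["R"].T+p["t"]; u=c@p["mtx"].T; return u[:,:2]/u[:,2:]
def ray(n,uv,z):
    p=robot.camera_params(n); d=p["R"].T@np.linalg.inv(p["mtx"])@np.array([*uv,1.]); C=-p["R"].T@p["t"]
    return C+d*(z-C[2])/d[2]
def place(pose,P):
    x,y,a=pose[:3]; P=np.atleast_2d(P).astype(float); c,s=np.cos(a),np.sin(a)
    return np.c_[x+c*P[:,0]-s*P[:,1], y+s*P[:,0]+c*P[:,1], P[:,2]]
def fit(obs,x0):
    def f(v): return np.concatenate([(proj(n,place(v,np.array(P)/1000))[0]-uv) for n,P,uv in obs])
    r=least_squares(f,x0,loss='soft_l1',f_scale=0.7); return r.x,r.fun.reshape(-1,2)
E
python3 - <<'E'
from h import *
for n in("scene","top"):
    p=robot.camera_params(n); print(n,-p["R"].T@p["t"])
def zt(x,y,ox,oy): return np.array([(x+.5)/5-.5+ox,(y+.5)/5-.5+oy])
B=lambda x,y: zt(x-400,y,370,135)
S=lambda x,y: zt(x-400,y,225,245)
A=lambda x,y: zt(x,y,227,150); H=lambda x,y: zt(x,y,320,165)
obs=[("top",(57,37,68),B(565,71)),("top",(57,-37,68),B(690,98)),("top",(-57,0,68),B(588,275)),
("scene",(57,37,68),S(712,218)),("scene",(57,-37,68),S(580,289)),("scene",(-57,0,68),S(552,87))]
for o in obs: print(ray(o[0],o[2],.068))
print("box",*fit(obs,[.6,-.2,-.2])); 
print("box top",*fit(obs[:3],[.6,-.2,-.2])); print("box scene",*fit(obs[3:],[.6,-.2,-.2]))
# cover: z=underside at 10
obs=[("top",(-57,0,12),A(210,301)),("top",(35,0,56),A(189,147)),("top",(-35,0,56),A(201,264)),
("scene",(-57,0,12),H(129,117)),("scene",(57,37,14),H(303,170)),("scene",(57,-37,14),H(238,234))]
print("cover",*fit(obs,[.56,.14,.1]))
obs=[("top",(-85,68,10),A(107,349)),("top",(-85,-68,10),A(328,324)),("top",(-28,68,23),A(94,249)),("top",(-28,-68,23),A(312,226))
,("top",(85,-68,23),A(298,42)),("top",(85,68,23),A(74,66))]
print("holder",*fit(obs,[.56,.14,.1]))
for nm,uv,z in(("dish",(336,188),.02),("micfoot",(337,136),0),("michead",(330,105),.12),("pot",(195,142),.07)): print(nm,ray("top",uv,z))
E
```

```text
scene [ 1.05689869 -0.44281548  0.97134537]
top [0.38380821 0.05051946 1.11039397]
[ 0.64014521 -0.18374109  0.068     ]
[ 0.62523822 -0.25591252  0.068     ]
[ 0.52098158 -0.19620036  0.068     ]
[ 0.63756272 -0.18361059  0.068     ]
[ 0.62354185 -0.25684712  0.068     ]
[ 0.51885842 -0.19763418  0.068     ]
box [ 0.57573283 -0.20857997 -0.202531  ] [[0.02330254 0.38409602]
 [0.13527508 0.37954009]
 [0.32189671 0.37940263]
 [0.30023814 0.4225834 ]
 [0.32109501 0.0195689 ]
 [0.38683916 0.13247672]]
box top [ 0.57686082 -0.20803901 -0.20731474] [[-0.06145515 -0.03835634]
 [ 0.02401922  0.07285736]
 [ 0.03681515 -0.03392464]]
box scene [ 0.57469626 -0.20898857 -0.19760223] [[-0.01633203  0.14380934]
 [ 0.07307429 -0.15746032]
 [-0.06138447  0.02305157]]
cover [0.51415278 0.2144611  0.12501822] [[ 0.35477661  0.96954843]
 [-0.57291694 -0.50024513]
 [-0.70018614 -0.19493461]
 [-0.02513474  0.51067692]
 [-0.05911648 -0.18923032]
 [-0.56262853  0.52916073]]
holder [0.52477582 0.21495062 0.1266077 ] [[-0.47422863 -0.41550175]
 [ 0.10834787 -0.38971692]
 [-0.47781711  0.48496467]
 [ 1.00971616  0.08181029]
 [-0.0249536   0.03715462]
 [ 0.13114787  0.181688  ]]
dish [0.52888918 0.00621563 0.02      ]
micfoot [0.6944933  0.00416344 0.        ]
michead [0.74922639 0.0297234  0.12      ]
pot [0.65124081 0.42088046 0.07      ]
```

```bash
python3 - <<'E'
from h import *
s0={n:cv2.imread(f"pics/{n}0.png") for n in("top","scene")}
def box(x0,x1,y0,y1,z): return [(x0,y0,z),(x1,y0,z),(x1,y1,z),(x0,y1,z)]
cov=[0.5141,0.2145,0.125]; hol=[0.5248,0.215,0.1266]
out=[]
for n,(u,v) in(("top",(227,150)),("scene",(320,160))):
    im=cv2.resize(s0[n][v:v+80,u:u+80],None,fx=5,fy=5,interpolation=cv2.INTER_CUBIC)
    def dr(pose,P,c):
        q=proj(n,place(pose,np.array(P)/1000)); q=((q-[u,v]+.5)*5-.5); cv2.polylines(im,[np.round(q*8).astype(np.int32)],True,c,1,cv2.LINE_AA,3)
    dr(cov,box(-70,70,-50,50,14),(0,0,255)); dr(cov,box(-35,35,-7,7,56),(0,255,255))
    for hx,hy in((57,37),(57,-37),(-57,0)): dr(cov,[(hx+6.5*np.cos(t),hy+6.5*np.sin(t),14) for t in np.arange(0,6.3,.4)],(255,0,255))
    dr(hol,box(-85,85,-68,68,0),(255,0,0)); dr(hol,box(-28,72,-40,40,23),(0,160,0))
    out.append(im)
cv2.imwrite("pics/ov1.png",np.hstack(out))
E
```

```text
(no output)
```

View pics/ov1.png

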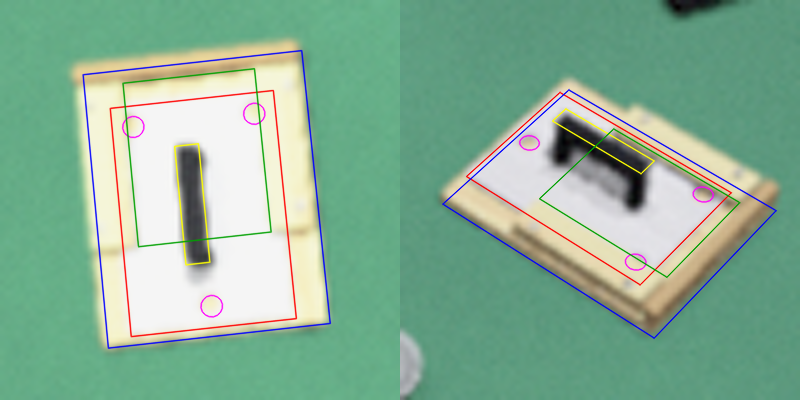

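Call:
carry_out(
  commands=[
    [[0,0,0,4.75],[0,0,0,4.75],[0,0,0,4.75],[0,0,0,4.75],[1.2,-2.5,0,0],[1.2,-2.5,0,0],[1.2,-2.5,0,0],[1.2,-2.5,0,0],[1.2,-2.5,0,0],[1.2,-2.5,0,0],[1.2,-2.5,0,0],[1.2,-2.5,0,0],[1.2,-2.5,0,0],[1.2,-2.5,0,0],[1.2,-2.5,0,0],[1.2,-2.5,0,0],[1.2,-2.5,0,0],[1.2,-2.5,0,0],[1.2,-2.5,0,0],[1.2,-2.5,0,0]],
  ],
  claw=5,
)

```text
t: 1.77
tool_pos: [0.4052, -0.1162, 0.2323]
orientation: [-3.135, -0.196, 0.001]
force: [-0.2, -0.6, -0.2]
opening: 0.0503
```

```bash
cat >> h.py <<'E'
from scipy.spatial.transform import Rotation as Ro
def togo(tx,ty,tz,yaw):
    s=robot.read_state(); R=Ro.from_rotvec(s["orientation"]).as_matrix()
    a=np.arctan2(R[1,0],R[0,0]); d=R.T@(np.array([tx,ty,tz])-s["tool_pos"])
    print("t %.2f pos"%s["t"],s["tool_pos"].round(4),"yaw %.4f"%a,"tilt",R[2,:2].round(4),"F",s["force"].round(2),"T",s["wrist_torque"].round(2),"open %.4f"%s["opening"],"q",s["q"].round(2))
    print("shift cm (current axes)",(d*100).round(2),"roll deg",round(np.degrees(a-yaw),2))
    c,si=np.cos(yaw),np.sin(yaw); w=np.array([tx,ty,tz])-s["tool_pos"]
    print("shift after roll",(np.array([c*w[0]+si*w[1],si*w[0]-c*w[1],-w[2]])*100).round(2))
E
python3 -c "
from h import *
togo(.5141,.2145,.15,.125)"
```

```text
t 1.77 pos [ 0.4052 -0.1162  0.2323] yaw 0.1250 tilt [-0.0004 -0.0002] F [-0.25 -0.58 -0.24] T [0.02 0.02 0.02] open 0.0503 q [-0.4  -0.37  1.95 -0.    1.56  1.04]
shift cm (current axes) [ 14.94 -31.46   8.23] roll deg 0.0
shift after roll [ 14.93 -31.46   8.23]
```

Call:
carry_out(
  commands=[
    [[1.15,-2.4,0.4,0],[1.15,-2.4,0.4,0],[1.15,-2.4,0.4,0],[1.15,-2.4,0.4,0],[1.15,-2.4,0.4,0],[1.15,-2.4,0.4,0],[1.15,-2.4,0.4,0],[1.15,-2.4,0.4,0],[1.15,-2.4,0.4,0],[1.15,-2.4,0.4,0],[1,-2,0.8,0],[0.5,-1,0.8,0],[0,0,0.8,0],[0,0,0.8,0],[0,0,0.5,0],[0,0,0,0],[0,0,0,0],[0,0,0,0]],
  ],
)

```text
t: 3.27
tool_pos: [0.5008, 0.1657, 0.1562]
orientation: [-3.136, -0.195, -0.001]
force: [-0.1, 0.1, -1.0]
opening: 0.0498
```

```bash
python3 -c "
from h import *
togo(.5141,.2145,.042,.125)
for n in ('top','scene'): cv2.imwrite('pics/%s1.png'%n,robot.read_camera(n)[:,:,::-1])
a=cv2.imread('pics/top1.png')[110:230,190:310]; b=cv2.imread('pics/scene1.png')[120:240,300:420]
cv2.imwrite('pics/c1.png',cv2.resize(np.hstack([a,b]),None,fx=3.3,fy=3.3,interpolation=cv2.INTER_CUBIC))"
```

```text
t 3.27 pos [0.5008 0.1657 0.1562] yaw 0.1240 tilt [0.0008 0.    ] F [-0.06  0.13 -1.  ] T [ 0.04 -0.04 -0.06] open 0.0498 q [ 0.22 -0.02  1.78 -0.    1.38  1.67]
shift cm (current axes) [ 1.92 -4.68 11.42] roll deg -0.06
shift after roll [ 1.93 -4.67 11.42]
```

View pics/c1.png

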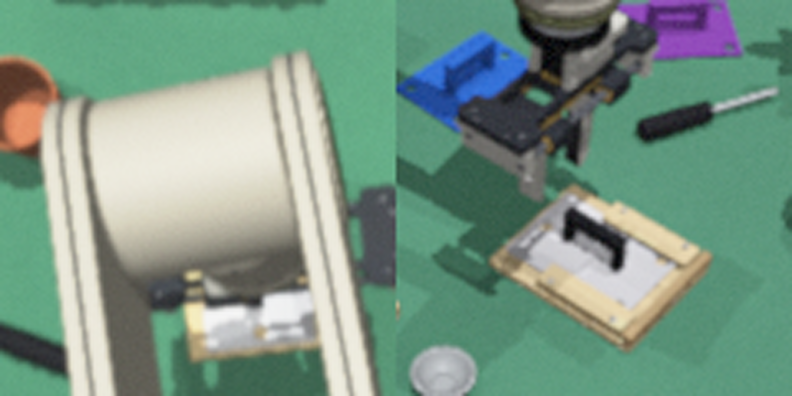

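The gripper is open and about 5 cm short of the handle on the robot's right. The cover hasn't moved. I'll move over it and partly down.

Call:
carry_out(
  commands=[
    [[0.4,-1,0,0],[0.5,-1.2,0,0],[0.5,-1.2,0.3,0],[0.4,-0.9,0.7,0],[0.13,-0.37,1,0],[0,0,1,0],[0,0,1,0],[0,0,1,0],[0,0,1,0],[0,0,0.5,0],[0,0,0,0],[0,0,0,0],[0,0,0,0]],
  ],
)

```text
t: 4.45
tool_pos: [0.5143, 0.2152, 0.0912]
orientation: [-3.135, -0.196, -0.001]
force: [0.3, -0.2, 0.5]
opening: 0.0498
```

```bash
python3 -c "
from h import *
togo(.5141,.2145,.042,.125)
b=robot.read_camera('scene')[120:240,300:420,::-1]
cv2.imwrite('pics/c2.png',cv2.resize(b,None,fx=4.5,fy=4.5,interpolation=cv2.INTER_CUBIC))"
```

```text
t 4.45 pos [0.5143 0.2152 0.0912] yaw 0.1249 tilt [ 0.0009 -0.0002] F [ 0.34 -0.17  0.54] T [ 0.01 -0.    0.03] open 0.0498 q [0.3  0.13 1.76 0.   1.26 1.75]
shift cm (current axes) [-0.03  0.07  4.92] roll deg -0.0
shift after roll [-0.02  0.07  4.92]
```

View pics/c2.png

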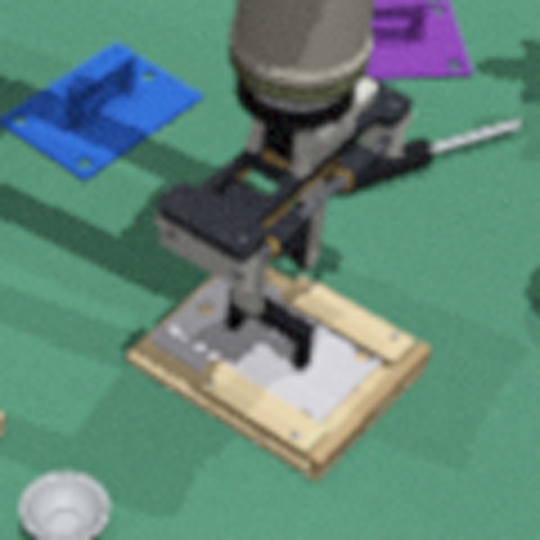

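The fingers straddle the handle at about (265,320) in the crop. Now down 4.9 cm and close.

Call:
carry_out(
  commands=[
    [[0,0.07,0.6,0],[0,0,0.8,0],[0,0,0.8,0],[0,0,0.8,0],[0,0,0.8,0],[0,0,0.6,0],[0,0,0.4,0],[0,0,0.1,0],[0,0,0,0],[0,0,0,0],[0,0,0,0]],
  ],
)

```text
t: 5.42
tool_pos: [0.5143, 0.2147, 0.0422]
orientation: [-3.135, -0.197, -0.001]
force: [0.5, -0.9, -0.4]
opening: 0.0496
```

Call:
carry_out(
  commands=[
    [[0,0,0,0],[0,0,0,0],[0,0,0,0],[0,0,0,0],[0,0,0,0],[0,0,0,0],[0,0,0,0],[0,0,0,0],[0,0,0,0],[0,0,0,0],[0,0,0,0],[0,0,0,0]],
  ],
  claw=1,
  grip_force=40,
)

```text
t: 6.42
tool_pos: [0.5139, 0.2146, 0.0417]
orientation: [-3.135, -0.197, -0.0]
force: [-0.5, 0.9, 0.7]
opening: 0.0135
```

```bash
python3 -c "
from h import *
togo(.5141,.2145,.042,.125)
b=robot.read_camera('scene')[120:240,300:420,::-1]
cv2.imwrite('pics/c3.png',cv2.resize(b,None,fx=4.5,fy=4.5,interpolation=cv2.INTER_CUBIC))"
```

```text
t 6.42 pos [0.5139 0.2146 0.0417] yaw 0.1252 tilt [ 0.0001 -0.0001] F [-0.47  0.89  0.72] T [ 0.13  0.07 -0.01] open 0.0135 q [0.3  0.19 1.78 0.   1.16 1.75]
shift cm (current axes) [ 0.02  0.01 -0.03] roll deg 0.01
shift after roll [ 0.02  0.01 -0.03]
```

View pics/c3.png

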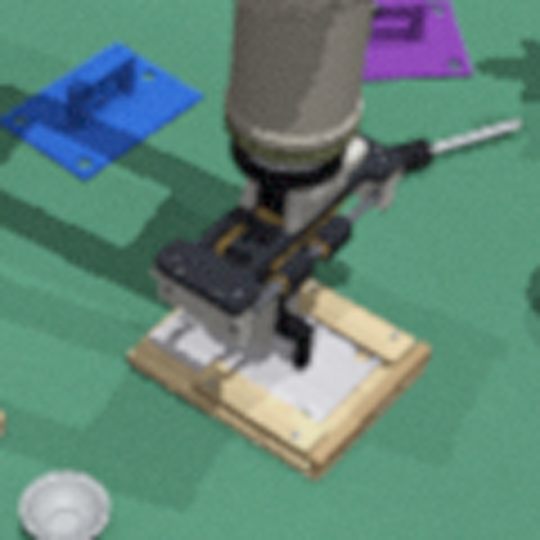

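Gripped: the opening is 13.5 mm on the 14 mm bar. Lift 1.5 mm and start the slide along -x.

Call:
carry_out(
  commands=[
    [[0,0,-0.08,0],[0,0,-0.07,0],[0,0,0,0],[-0.3,0,0,0],[-0.5,0,0,0],[-0.5,0,0,0],[-0.5,0,0,0],[-0.2,0,0,0],[0,0,0,0],[0,0,0,0]],
  ],
)

```text
t: 7.3
tool_pos: [0.4939, 0.2121, 0.0432]
orientation: [-3.135, -0.197, -0.0]
force: [0.0, 0.2, -3.2]
opening: 0.0138
```

```bash
python3 -c "
from h import *
togo(.5141,.2145,.042,.125)
b=robot.read_camera('scene')[120:240,300:420,::-1]
cv2.imwrite('pics/c4.png',cv2.resize(b,None,fx=4.5,fy=4.5,interpolation=cv2.INTER_CUBIC))"
```

```text
t 7.30 pos [0.4939 0.2121 0.0432] yaw 0.1253 tilt [ 0.0003 -0.    ] F [ 0.01  0.22 -3.19] T [-0.02  0.01  0.04] open 0.0138 q [ 0.31  0.14  1.84 -0.    1.16  1.76]
shift cm (current axes) [2.03 0.01 0.12] roll deg 0.02
shift after roll [2.03 0.01 0.12]
```

View pics/c4.png

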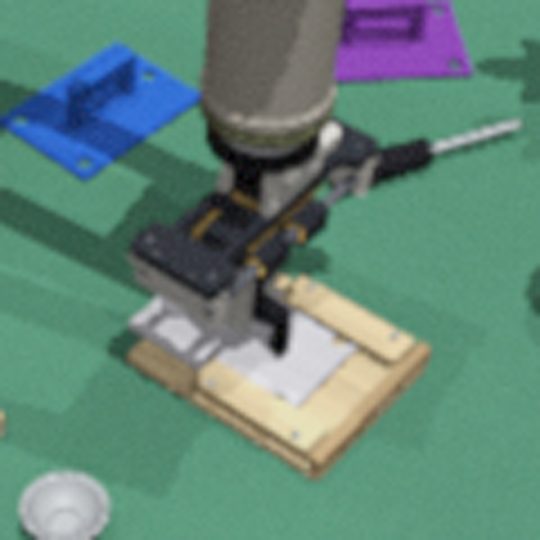

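The cover slides freely (Fz is about its own weight and there is no side force). Continue another 9.6 cm.

Call:
carry_out(
  commands=[
    [[-0.4,0,0,0],[-0.8,0,0,0],[-0.8,0,0,0],[-0.8,0,0,0],[-0.8,0,0,0],[-0.8,0,0,0],[-0.8,0,0,0],[-0.8,0,0,0],[-0.8,0,0,0],[-0.8,0,0,0],[-0.8,0,0,0],[-0.8,0,0,0],[-0.4,0,0,0],[0,0,0,0],[0,0,0,0],[0,0,0,0]],
  ],
)

```text
t: 8.68
tool_pos: [0.3992, 0.2002, 0.0434]
orientation: [-3.135, -0.196, -0.001]
force: [-0.4, 0.3, -2.5]
opening: 0.0139
```

```bash
python3 -c "
from h import *
togo(.5141,.2145,.042,.125)
b=robot.read_camera('scene')[120:240,300:420,::-1]
cv2.imwrite('pics/c5.png',cv2.resize(b,None,fx=4.5,fy=4.5,interpolation=cv2.INTER_CUBIC))"
```

```text
t 8.68 pos [0.3992 0.2002 0.0434] yaw 0.1252 tilt [ 0.0007 -0.0001] F [-0.4   0.3  -2.49] T [-0.01  0.01  0.06] open 0.0139 q [ 0.35 -0.11  2.09 -0.    1.16  1.8 ]
shift cm (current axes) [1.158e+01 1.000e-02 1.400e-01] roll deg 0.01
shift after roll [1.158e+01 1.000e-02 1.400e-01]
```

View pics/c5.png

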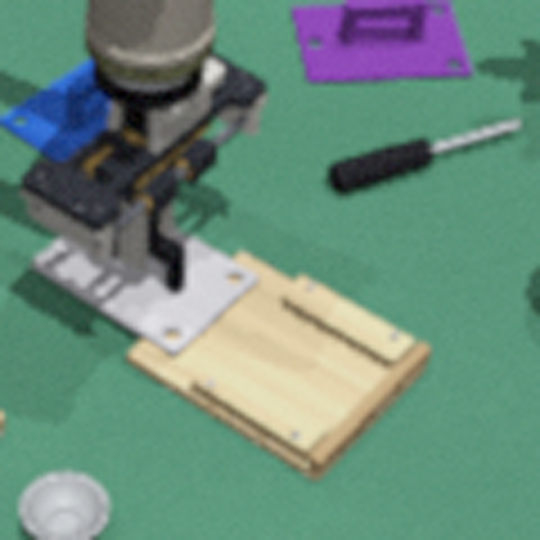

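The cover's rear edge is out past the lips and over the bare front floor of the holder. Lift and carry it towards the box.

Call:
carry_out(
  commands=[
    [[0,0,-0.5,0],[0,0,-1,0],[0,0,-1.5,0],[0,0,-1.5,0],[0,0,-1.5,0],[0,0,-1.5,0],[0,0,-1.5,0],[0,0,-1.5,0],[0,0,-1,0],[0,0,-0.5,0],[0,0,0,0],[0,0,0,0]],
  ],
)

```text
t: 9.73
tool_pos: [0.3988, 0.2, 0.163]
orientation: [-3.135, -0.196, -0.0]
force: [-0.4, 0.4, -3.0]
opening: 0.0135
```

Call:
carry_out(
  commands=[
    [[0.2,0.7,0,0],[0.4,1.4,0,0],[0.6,2,0,0],[0.7,2.4,0,0],[0.7,2.4,0,0],[0.7,2.4,0,0],[0.7,2.4,0,0],[0.7,2.4,0,0],[0.7,2.4,0,0],[0.7,2.4,0,0],[0.7,2.4,0,0],[0.7,2.4,0,0],[0.7,2.4,0,0],[0.7,2.4,0,0],[0.7,2.4,0,0],[0.7,2.4,0,0],[0.6,2,0,0],[0.4,1.4,0,0],[0.2,0.7,0,0],[0,0,0,0]],
  ],
)

```text
t: 11.4
tool_pos: [0.5616, -0.178, 0.1618]
orientation: [-3.135, -0.194, 0.003]
force: [-0.7, 0.5, -3.0]
opening: 0.0137
```

```bash
python3 -c "
from h import *
togo(.5757,-.2085,.16,-.2025)"
```

```text
t 11.40 pos [ 0.5616 -0.178   0.1618] yaw 0.1235 tilt [-0.0018 -0.0006] F [-0.65  0.51 -2.98] T [-0.02  0.01  0.04] open 0.0137 q [-0.39  0.15  1.6  -0.    1.4   1.05]
shift cm (current axes) [1.03 3.2  0.18] roll deg 18.68
shift after roll [2.   2.7  0.18]
```

Call:
carry_out(
  commands=[
    [[0,0,0,1.7],[0,0,0,3],[0,0,0,3],[0,0,0,3],[0,0,0,3],[0,0,0,3],[0,0,0,2],[0.3,0.4,0,0],[0.5,0.7,0,0],[0.5,0.7,0,0],[0.5,0.7,0,0],[0.2,0.2,0,0],[0,0,0,0],[0,0,0,0],[0,0,0,0]],
  ],
)

```text
t: 12.65
tool_pos: [0.5762, -0.2068, 0.1629]
orientation: [-3.125, 0.315, 0.001]
force: [-0.0, 0.8, -2.5]
opening: 0.014
```

```bash
python3 -c "
from h import *
togo(.5757,-.2085,.115,-.2025)
for n in ('top','scene'): cv2.imwrite('pics/%s6.png'%n,robot.read_camera(n)[:,:,::-1])
a=cv2.imread('pics/top6.png')[115:235,350:470]; b=cv2.imread('pics/scene6.png')[210:330,200:320]
cv2.imwrite('pics/c6.png',cv2.resize(np.hstack([a,b]),None,fx=3.3,fy=3.3,interpolation=cv2.INTER_CUBIC))"
```

```text
t 12.65 pos [ 0.5762 -0.2068  0.1629] yaw -0.2012 tilt [-0.0005 -0.0003] F [-0.04  0.79 -2.46] T [ 0.07  0.06 -0.01] open 0.0140 q [-0.43  0.2   1.53  0.    1.4   1.34]
shift cm (current axes) [-0.01  0.17  4.79] roll deg 0.08
shift after roll [-0.01  0.17  4.79]
```

View pics/c6.png

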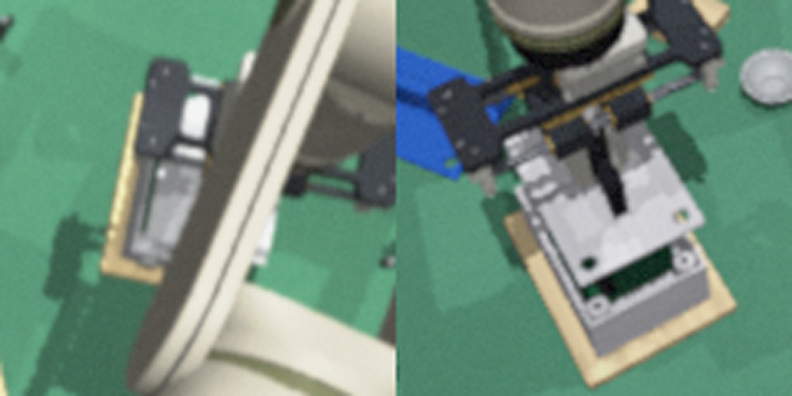

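The cover is over the box. The scene view shows its two-hole end (holes near crop (683,215) and (588,263)) and the two threads below it. I'll lower to about 22 mm above the rim and measure there.

Call:
carry_out(
  commands=[
    [[0,0.17,0.3,0.1],[0,0,0.5,0],[0,0,0.6,0],[0,0,0.6,0],[0,0,0.6,0],[0,0,0.6,0],[0,0,0.5,0],[0,0,0.3,0],[0,0,0.1,0],[0,0,0,0],[0,0,0,0],[0,0,0,0],[0,0,0,0]],
  ],
)

```text
t: 13.83
tool_pos: [0.5763, -0.2088, 0.1227]
orientation: [3.125, -0.318, 0.001]
force: [-0.3, 0.7, -2.4]
opening: 0.0135
```

```bash
python3 -c "
from h import *
togo(.5757,-.2085,.115,-.2025)
for n in ('top','scene'): cv2.imwrite('pics/%s7.png'%n,robot.read_camera(n)[:,:,::-1])
b=cv2.imread('pics/scene7.png')[240:320,225:325]
cv2.imwrite('pics/c7.png',cv2.resize(b,None,fx=7,fy=7,interpolation=cv2.INTER_CUBIC))
b=cv2.imread('pics/top7.png')[130:220,360:450]
cv2.imwrite('pics/c7t.png',cv2.resize(b,None,fx=6,fy=6,interpolation=cv2.INTER_CUBIC))"
```

```text
t 13.83 pos [ 0.5763 -0.2088  0.1227] yaw -0.2029 tilt [0.0008 0.0002] F [-0.35  0.69 -2.44] T [0.01 0.01 0.03] open 0.0135 q [-0.43  0.24  1.57  0.    1.33  1.34]
shift cm (current axes) [-0.06 -0.01  0.77] roll deg -0.02
shift after roll [-0.06 -0.01  0.77]
```

View pics/c7.png

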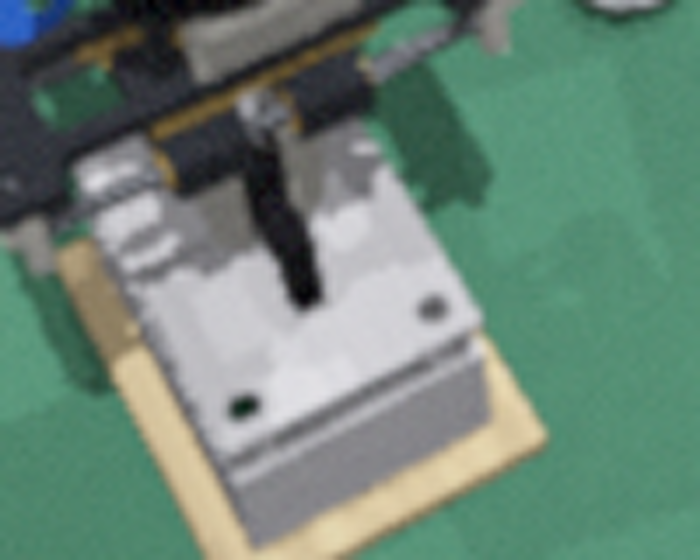

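View pics/c7t.png

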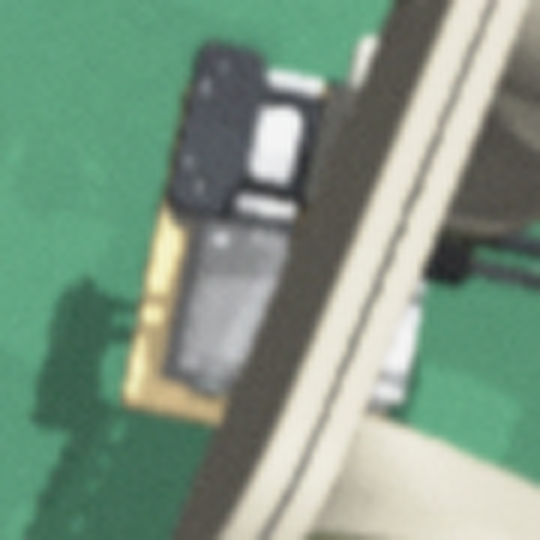

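```bash
cat > m.py <<'E'
from h import *
import sys
def run(img,out,u,v,w,hh,k,zu,obs=None,pose=None):
    P=lambda x,y: np.array([(x+.5)/k-.5+u,(y+.5)/k-.5+v])
    Z=zu*1000
    im=cv2.resize(cv2.imread(img)[v:v+hh,u:u+w],None,fx=k,fy=k,interpolation=cv2.INTER_CUBIC)
    for nm,xy,z in obs: print(nm, ray("scene",P(*xy),z))
    def dr(pose,Q,c):
        q=proj("scene",place(pose,np.array(Q)/1000)); q=((q-[u,v]+.5)*k-.5); cv2.polylines(im,[np.round(q*8).astype(np.int32)],True,c,1,cv2.LINE_AA,3)
    for pz,c in pose:
        for zz in (Z,Z+4):
            dr(pz,[(-70,-50,zz),(70,-50,zz),(70,50,zz),(-70,50,zz)],c)
            for hx,hy in((57,37),(57,-37),(-57,0)): dr(pz,[(hx+6.5*np.cos(t),hy+6.5*np.sin(t),zz) for t in np.arange(0,6.3,.3)],c)
        dr(pz,[(-35,-7,Z+46),(35,-7,Z+46),(35,7,Z+46),(-35,7,Z+46)],c)
        dr(pz,[(-70,-50,68),(70,-50,68),(70,50,68),(-70,50,68)],(0,255,0))
    cv2.imwrite(out,im)
E
python3 - <<'E'
from m import *
zu=.0910
bx=[.5747,-.2090,-.1976]
print(place(bx,np.array([[57,37,91],[57,-37,91],[70,50,95],[70,-50,95]])/1000))
run("pics/scene7.png","pics/o7.png",225,240,100,80,7,zu,[("a",(432,307),zu+.003),("b",(244,405),zu+.003),("c+",(483,320),zu+.004),("c-",(225,455),zu+.004)],[(bx,(0,0,255))])
E
```

```text
[[ 0.63785453 -0.18391005  0.091     ]
 [ 0.6233271  -0.25647005  0.091     ]
 [ 0.65315367 -0.17371513  0.095     ]
 [ 0.63352201 -0.27176919  0.095     ]]
a [ 0.63813579 -0.18401796  0.094     ]
b [ 0.62350983 -0.25644459  0.094     ]
c+ [ 0.6549195  -0.17420068  0.095     ]
c- [ 0.63472119 -0.27268607  0.095     ]
```

View pics/o7.png

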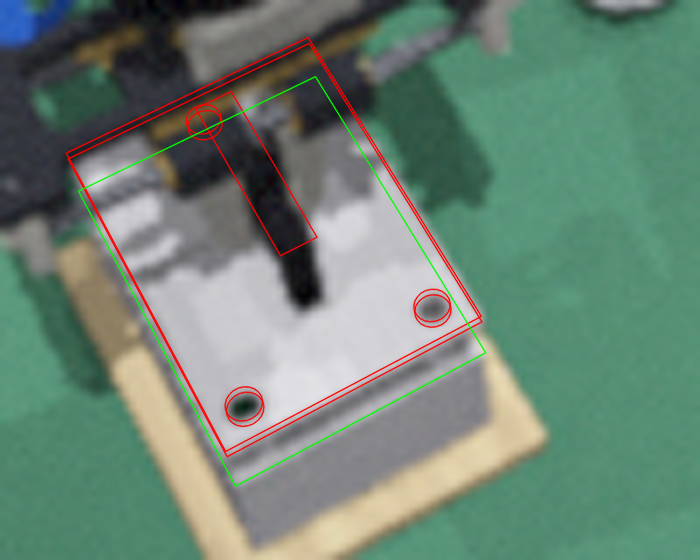

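```bash
python3 - <<'E'
from h import *
out=[]
for n,(u,v),bp in(("top",(370,135),[.57686,-.20804,-.2073]),("scene",(225,245),[.5747,-.2090,-.1976])):
    k=5
    im=cv2.resize(cv2.imread(f"pics/{n}0.png")[v:v+80,u:u+80],None,fx=k,fy=k,interpolation=cv2.INTER_CUBIC)
    def dr(pose,Q,c):
        q=proj(n,place(pose,np.array(Q)/1000)); q=((q-[u,v]+.5)*k-.5); cv2.polylines(im,[np.round(q*8).astype(np.int32)],True,c,1,cv2.LINE_AA,3)
    for z,a,b in((68,70,50),(0,85,65)): dr(bp,[(-a,-b,z),(a,-b,z),(a,b,z),(-a,b,z)],(0,0,255))
    for hx,hy in((57,37),(57,-37),(-57,0)): dr(bp,[(hx+8*np.cos(t),hy+8*np.sin(t),68) for t in np.arange(0,6.3,.3)],(255,0,255))
    out.append(im)
cv2.imwrite("pics/o8.png",np.hstack(out))
E
```

```text
(no output)
```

View pics/o8.png

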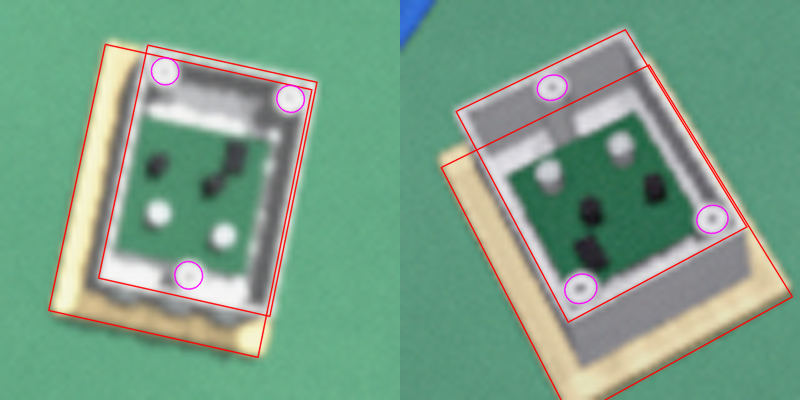

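In the scene view the measured holes sit within about 0.4 mm of the threads horizontally. Lower 0.75 cm to about 15 mm above the rim and re-check.

Call:
carry_out(
  commands=[
    [[0,0,0.15,0],[0,0,0.2,0],[0,0,0.2,0],[0,0,0.15,0],[0,0,0.05,0],[0,0,0,0],[0,0,0,0],[0,0,0,0],[0,0,0,0],[0,0,0,0],[0,0,0,0],[0,0,0,0]],
  ],
)

```text
t: 14.93
tool_pos: [0.576, -0.2086, 0.1147]
orientation: [3.125, -0.318, 0.0]
force: [0.5, 0.2, -2.6]
opening: 0.014
```

```bash
python3 - <<'E'
from m import *
togo(.5757,-.2085,.115,-.2025)
cv2.imwrite("pics/scene9.png",robot.read_camera("scene")[:,:,::-1])
zu=robot.read_state()["tool_pos"][2]-.0317; print(zu)
bx=[.5747,-.2090,-.1976]
run("pics/scene9.png","pics/o9.png",225,240,100,80,7,zu,[],[(bx,(0,0,255))])
# automatic dark-blob centroids near predicted holes
g=cv2.resize(cv2.cvtColor(cv2.imread("pics/scene9.png"),cv2.COLOR_BGR2GRAY),None,fx=8,fy=8,interpolation=cv2.INTER_CUBIC).astype(float)
for h in((57,37),(57,-37)):
    P=place(bx,np.array([[h[0],h[1],(zu+.003)*1000]])/1000); q=(proj("scene",P)[0]+.5)*8-.5
    x,y=q.astype(int); w=g[y-32:y+33,x-32:x+33]; wt=np.clip(np.percentile(w,80)-20-w,0,None)
    yy,xx=np.mgrid[-32:33,-32:33]; c=np.array([(wt*xx).sum(),(wt*yy).sum()])/wt.sum()+[x,y]
    print((ray("scene",(c+.5)/8-.5,zu+.003)-P[0])*1000)
E
```

```text
t 14.93 pos [ 0.576  -0.2086  0.1147] yaw -0.2029 tilt [0.0002 0.    ] F [ 0.54  0.25 -2.58] T [ 0.03  0.04 -0.05] open 0.0140 q [-0.43  0.25  1.58  0.    1.32  1.34]
shift cm (current axes) [-0.03 -0.01 -0.03] roll deg -0.02
shift after roll [-0.03 -0.01 -0.03]
0.08297189284774747
[-1.49395876e-01  7.39793494e-01  5.55111512e-14]
[-1.15949566e+00 -2.34142901e-01  5.55111512e-14]
```

View pics/o9.png

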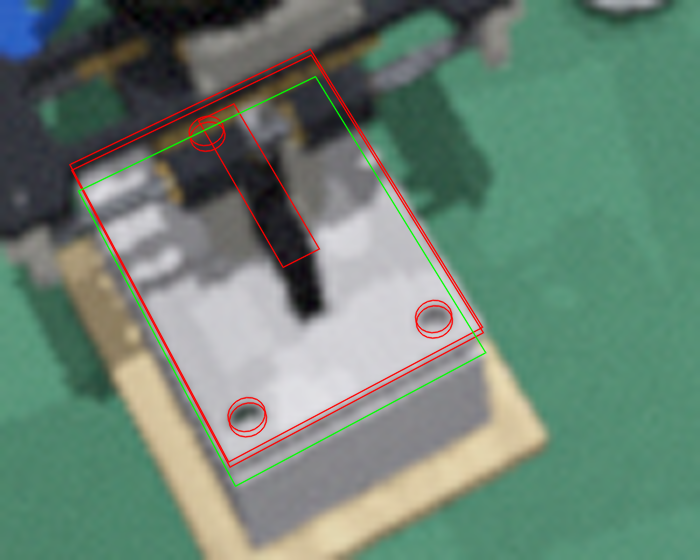

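The overlay of the box's pattern at the cover's height lands on both visible holes and on the plate edges. The arm is steady, so I'm handing in.

```bash
python3 -c "
from h import *
print(robot.read_state()['dq'].round(4)); robot.close_job()"
```

```text
[ 0.0002  0.0018  0.0005  0.001   0.0005 -0.001 ]
the job is handed in; nothing more can be done
```

I gripped the cover by its handle, lifted it 1.5 mm, slid it about 116 mm straight out of the holder and carried it to the box. I handed the job in at about 15 s, still gripping the cover about 15 mm above the rim.

**What the last checks showed**
- **Height and level:** the underside works out at z ≈ 83 mm, from the tool height. The tool was tilted by less than 0.001 rad, with joint speeds below 0.002 rad/s.
- **Grip:** the opening was 14.0 mm on the 14 mm bar. The load on the wrist was about 2.6 N, which matches the cover's weight, so there was no sign of contact with the box.
- **Alignment:** at 22 mm above the rim, holes a and b measured within about 0.4 mm of their threads in the scene camera. At the final height the overlay still lay on both holes and the plate edges.

**What disagreed or was not seen**
- **Automatic hole check:** a final dark-spot measurement gave offsets of 0.75 mm and 1.2 mm. The pale posts showing through the holes bias it, and both are within the 4 mm limit.
- **Hole c:** it was hidden under the gripper, so its position is inferred from holes a and b, the plate edges and the tool's heading.
- **Camera agreement:** the two cameras place the box about 2 mm apart, so I aligned cover and box within the scene camera alone.
- **Bystanders:** I did not measure them again at the end. The path stayed clear of them and no unexpected force showed in the readings.

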